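# Open the pastel tin and turn its lid into a dish

## Task

First put the brush that lies across the pastel tin flat into the grey brush tray. Then lift the lid off the tin and set it down gently, upside down (open side up), in the middle of the cork mat, to serve as a dish for pastel stubs; it must not be dropped or thrown. Leave the open tin standing where it is and do not push the other things about.

Things in the scene. Friction and masses are not known exactly. Their poses are not given: they have to be found in the camera images.
- tin: Square pastel tin, white, loose, 0.6 kg. Body 58 x 58 mm, 40 mm high, with a shoulder on top; above it a bare metal neck 50 x 50 mm up to 64 mm height, holding pastel sticks. Origin: centre of its underside; z up, x and y parallel to its sides.
- lid: Deep square slip lid, blue, white square on top, white inside, about 0.1 kg: 60 x 60 mm outside, 45 mm high, walls 3 mm, top 4 mm, 2 mm play each side of the tin's neck. Starts loose on the tin, rim on its shoulder, 40 mm up. Origin: centre of the open rim; z from rim to closed top, x and y parallel to its sides. Grip it across two side walls; it can also stand on a side, e.g. to be taken anew.
- lid_top (a point): Centre of the outside of the lid's closed top, 45 mm from its origin along its z.
- brush: Flat paint brush, 190 mm long, about 60 g, lying loose on the lid, 85 mm above the tin's underside. Origin: underside, at its balance point; x along it towards the white bristles, z up. Wooden handle 20 mm wide, 12 mm thick from x = -100 (red end) to +25 mm; steel ferrule 36 mm wide, 14 mm thick to +50; bristles 38 mm wide to +90. Grip the handle at the origin.
- tray: Grey open brush tray, fixed: 240 mm (its x) by 100 mm (its y), 25 mm high, walls and floor about 4 mm. Origin: centre of its underside. The brush lies lengthwise in it, either way round.
- mat: Square cork mat, fixed, 140 x 140 mm, 4 mm thick. Origin: centre of its underside.
- mug: Yellow mug, 80 mm across, 92 mm high, handle at its +y; bystander. Origin: centre of its underside.
- jar: Glass jar with a red cap, 80 mm across, 130 mm high; bystander. Origin: centre of its underside.
- ink: Small amber ink jar with a black cap, 42 mm across, 55 mm high; bystander. Origin: centre of its underside.
- eraser: White eraser, 50 x 24 x 14 mm; bystander. Origin: centre of its underside.
- dish: Red bowl, 124 mm across, 35 mm high; bystander. Origin: centre of its underside.
- pencil: Flat orange carpenter's pencil, 170 x 10 x 8 mm; bystander. Origin: centre of its underside, x along it.
Mind the look-alikes: they are no part of the job. What is shaped like the brush but orange is not meant. Several things have the shape of the lid; the one meant has the colours described above.

How it is judged:
By the outcome, as a careful person would: the job done as asked, in the order asked, and still so for the second after the job is handed in, with the robot touching nothing.
It also fails if it takes over 72 s, if anything falls off the work surface, if the arm or the gripper's body presses on something with over 40 N, if the wrist force passes 120 N, or if a joint passes its speed limit or range.

## Robot

A 7-joint arm with a two-finger parallel gripper is mounted at the origin on the work surface. World frame = base frame: x ahead of the robot, y to its left, z up, the work surface at z = 0. Lengths are in m, angles in rad, forces in N, time in s.
With the tool pointing down it reaches from about 0.35 to 0.9 m from the base axis. Payload 7.2 kg.
Tool frame: the origin (TCP) lies between the finger pads; the fingertips stand 22 mm ahead of it and the grasp point (between the pads) lies 3 mm ahead of it; z points along the fingers, y is the line along which they close (so a half turn about z gives the same grasp; the last joint's range is limited). The gripper opens to 85 mm and grips with 20 to 120 N. Pads are 22 mm wide; open, the fingers measure 114 mm over their backs; the gripper's body (76 mm by 85 mm) begins 54 mm behind the grasp point. The pads swing forward as they close: fully open they stand 13 mm farther back than shut.
Start: joints at [-1.337, 0.411, -0.013, 1.596, 0.006, 1.134, -0.082], TCP at [0.186, 0.597, 0.224] pointing down, gripper open.
Joint ranges: [-2.95, 2.95], [-0.29, 1.99], [-1.47, 1.44], [0.14, 2.54], [-1.03, 4.17], [0.13, 1.85], [-2.86, 2.86]. Speed limits (rad/s): [2.39, 2.39, 3.01, 3.01, 3.14, 3.14, 3.14].

## Interface

Orientations are given as a unit quaternion [w, x, y, z].
In Python, from station import manip, viewer, ticket, read_t, read_joints, read_joint_velocities, read_joint_torque, read_eef_pos, read_tcp_rot, read_wrist_force, read_wrist_torque, read_grip_width, read_grip_force gives the robot as it stands. The module is installed in compiled form; this text tells all that it offers. Calls block until the motion is done:
- manip.reach(position, orientation): joint-space move of the TCP to a pose.
- manip.move_straight(position, feed=0.15, rotation=None, until_force=None): straight line of the TCP; rotation=None keeps the orientation; feed is the mean speed in m/s. With until_force (N) it stops when the force on the tool has changed by that much, and returns True; else False.
- manip.move_j(angles): joint-space move.
- manip.grip(opening, f_grip=None): finger opening in m; f_grip is the grip in N (None keeps the last); returns when the fingers have stopped.
- manip.wait(seconds).
- manip.inverse_kinematics(position, orientation): joint angles nearest the present ones, or None.
- viewer.read_camera(name): name is "scene" or "top"; returns a dict with "pixels" (400x640x3 uint8, red, green, blue), "intrinsics" (3x3 intrinsics, pixels), "rvec" (rotation vector, rad) and "tvec" (3), from world to camera coordinates, as OpenCV has them. Camera axes: x right, y down, z forward; pixel columns grow to the right and rows downward; lengths in m; the calibration is good to about 2 mm. A picture is of the moment at which its call begins. There is no depth.
A pose or a line that the arm cannot do raises manip.IKError and nothing moves.
- ticket.close_job(): hands the job in; it is judged then, once.
Readings, each from a call of its own:
- read_t(): time.
- read_joints(): joint angles.
- read_joint_velocities(): joint speeds.
- read_joint_torque(): joint torques, N m.
- read_eef_pos(): TCP position.
- read_tcp_rot(): TCP orientation.
- read_wrist_force(): force on the tool from outside, world axes, zero at the start.
- read_wrist_torque(): the same for the moment, N m.
- read_grip_width(): finger opening in m.
- read_grip_force(): force on a finger pad.
Only numpy, scipy, OpenCV 4.12 (cv2) and the standard library are available. Lean on these libraries where they do the work, as an engineer would, in place of code of your own. Each camera call takes 0.05 s, during which the arm holds its last target. There are 200 camera calls.

## Working session

There is one attempt and no reset: what is moved stays moved. The work goes in short steps, each a Python script; the robot and the scene stay as the last script left them, time stands still between calls to the robot, and variables do not carry over. Pictures are saved under pics/ and viewed, at most 10 in all, crops included, and the job is handed in when it is done.

```bash
mkdir -p pics
python3 - <<'E'
from station import *
import cv2,pickle
d={}
for n in("scene","top"):
    c=viewer.read_camera(n);d[n]=c
    cv2.imwrite(f"pics/{n}0.png",cv2.cvtColor(c["pixels"],cv2.COLOR_RGB2BGR)); print(c["intrinsics"],c["rvec"],c["tvec"])
pickle.dump(d,open("c0.pkl","wb"))
print(read_t(),read_eef_pos(),read_tcp_rot(),read_grip_width())
E
```

```text
[[366.07291583   0.         327.20120093]
 [  0.         366.07291583 199.23605091]
 [  0.           0.           1.        ]] [ 1.44732047  2.3070347  -0.75729838] [ 0.24305645 -0.35903896  1.37792534]
[[491.50650634   0.         320.33107887]
 [  0.         491.50650634 199.53517164]
 [  0.           0.           1.        ]] [ 2.16724647 -2.1907473   0.11705684] [-0.00859106  0.54547804  1.48579473]
0.1 [0.18566313 0.59631196 0.22353753] [-5.53397488e-05  1.50287310e-01  9.88642100e-01 -7.20522160e-04] 0.08521872063122678
```

View pics/scene0.png

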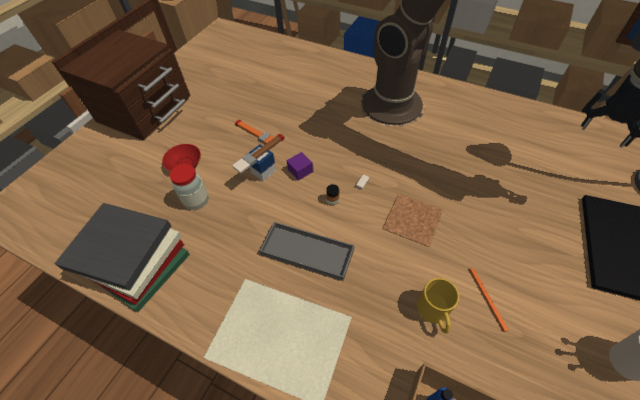

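View pics/top0.png

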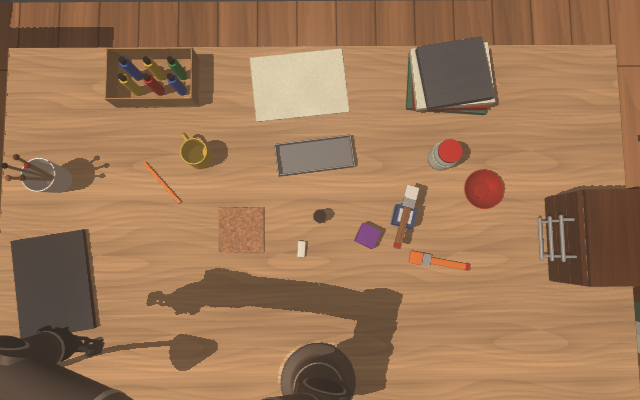

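The scene picture shows the tin with blue lid and brush at about (262,163), the orange look-alike brush just behind it, the purple lid at (300,166), the tray at (306,250) and the mat at (413,220). In the top picture the tin is at (403,217), the brush runs from (398,246) to (412,188), the tray is at (316,155) and the mat at (242,230).

```bash
cat > h.py <<'E'
import cv2,numpy as np,pickle
from scipy.spatial.transform import Rotation as R
def cam(c): return c["intrinsics"],cv2.Rodrigues(np.array(c["rvec"],float))[0],np.array(c["tvec"],float)
def ray(c,px,z):
    K,Rm,t=cam(c); px=np.atleast_2d(np.array(px,float)); o=-Rm.T@t
    d=(Rm.T@np.linalg.inv(K)@np.c_[px,np.ones(len(px))].T).T
    return o+d*((z-o[2])/d[:,2])[:,None]
def hsv(c): return cv2.cvtColor(c["pixels"],cv2.COLOR_RGB2HSV)
def blob(m,box,close=0):
    k=np.zeros_like(m);x0,y0,x1,y1=box;k[y0:y1,x0:x1]=m[y0:y1,x0:x1]
    if close:k=cv2.morphologyEx(k,cv2.MORPH_CLOSE,np.ones((close,close),np.uint8))
    cs,_=cv2.findContours(k,cv2.RETR_EXTERNAL,cv2.CHAIN_APPROX_NONE)
    return max(cs,key=cv2.contourArea)[:,0,:]
def rect(c,cnt,z):
    P=ray(c,cnt,z)[:,:2]; (x,y),(w,h),a=cv2.minAreaRect((P*1000).astype(np.float32))
    if w<h: w,h,a=h,w,a+90
    return np.array([x,y,w,h])/1000,(a+90)%180-90   # centre, long, short, deg of long side
def quat(yaw,tilt=0,az=None):
    """tool down, y axis at yaw; or tilted from vertical toward azimuth az (y = horizontal, perpendicular)"""
    if az is None: az=yaw-np.pi/2
    z=np.array([np.sin(tilt)*np.cos(az),np.sin(tilt)*np.sin(az),-np.cos(tilt)])
    y=np.array([-np.sin(az),np.cos(az),0]); 
    return z,np.c_[np.cross(y,z),y,z]
def q(M): return R.from_matrix(M).as_quat(scalar_first=True)
E
python3 - <<'E'
from h import *
d=pickle.load(open("c0.pkl","rb"));t=d["top"];H=hsv(t)
im=cv2.cvtColor(t["pixels"],cv2.COLOR_RGB2BGR)
cr=cv2.resize(im[170:280,340:480],None,fx=5.6,fy=5.4,interpolation=cv2.INTER_CUBIC)
s=cv2.cvtColor(d["scene"]["pixels"],cv2.COLOR_RGB2BGR)
cv2.imwrite("pics/crop_top.png",cr)
for n,p in dict(bristle=(411,191),ferr=(407,201),handle=(402,228),red=(397,245),lidL=(396,216),lidtop=(401,214),lidR=(412,220),tray=(316,158),traywall=(278,150),mat=(242,230),wood=(340,200)).items(): print(n,H[p[1],p[0]])
m=cv2.inRange(H,(0,0,0),(179,90,255)); print("tray",rect(t,blob(m,(265,125,365,185),3),.025))
m=cv2.inRange(H,(0,0,0),(179,255,255))
K,Rm,tt=cam(t);print("cam",-Rm.T@tt)
for y in range(185,250,3): print(y,' '.join(f"{a[0]},{a[1]},{a[2]}" for a in H[y,390:420:2]))
E
```

```text
bristle [ 16  50 223]
ferr [ 14  35 159]
handle [ 12 138 142]
red [  3 175 169]
lidL [115  63 106]
lidtop [ 13  45 202]
lidR [116  64 107]
tray [ 15  41 138]
traywall [13 57 94]
mat [ 12 131 183]
wood [ 14 118 177]
tray (array([0.68429077, 0.00269558, 0.2409567 , 0.10381084]), -83.25478076934814)
cam [0.40277851 0.00565762 1.53066768]
185 14,119,207 14,119,207 14,119,207 14,121,207 14,119,197 14,119,197 14,119,197 14,118,192 14,94,184 16,49,222 15,78,180 14,114,175 14,119,184 14,112,116 14,114,116
188 14,118,190 14,120,192 14,119,191 15,120,192 14,118,192 14,120,194 14,120,193 14,120,194 14,57,205 16,50,223 16,50,223 15,51,223 16,51,222 16,53,221 16,53,217
191 14,120,191 14,118,190 14,119,190 14,119,190 14,119,190 14,119,190 14,119,190 14,113,188 16,50,223 16,50,224 16,50,223 16,51,223 16,51,222 16,52,222 14,70,157
194 14,119,190 14,119,190 14,119,190 14,121,190 13,119,190 14,119,189 14,119,187 14,70,174 16,50,224 16,49,223 16,49,223 17,49,222 16,50,223 16,51,221 14,112,114
197 14,118,180 14,119,180 14,120,180 14,119,178 14,120,178 14,120,178 14,120,179 14,53,149 14,55,187 16,49,223 
[... 2156 characters left out ...]
,119,185 14,120,185 14,119,186
239 14,119,185 14,119,184 14,119,175 12,140,146 12,140,148 12,139,141 13,127,129 14,112,109 13,111,108 14,110,107 13,111,108 14,119,173 14,118,171 14,119,170 14,119,170
242 14,118,183 14,118,182 8,142,153 9,149,152 12,141,145 12,139,141 14,118,147 14,111,110 14,112,109 14,111,110 14,114,125 14,117,178 14,119,178 14,117,178 14,119,178
245 14,119,187 13,119,187 3,171,158 3,175,169 3,175,169 3,173,170 14,119,193 14,119,191 14,118,192 14,120,192 14,120,191 14,119,189 14,119,189 14,120,189 14,120,187
248 14,119,185 14,120,185 14,118,179 14,121,154 12,141,146 12,127,150 14,118,181 14,118,181 14,118,181 14,119,182 14,118,183 14,119,182 14,119,186 14,118,188 14,119,189
```

View pics/crop_top.png

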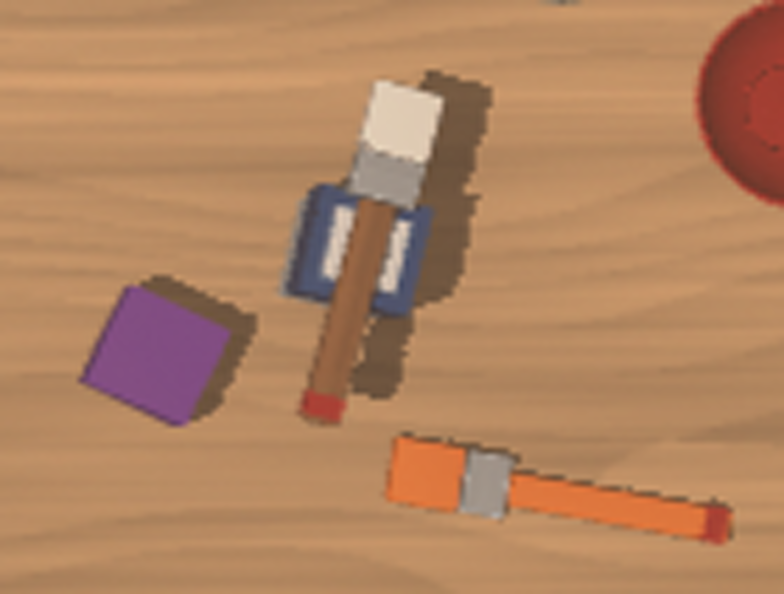

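The crop shows the brush from its red end near px (397.5,247) to its bristle end near (413,186.5). The blue lid top has corners at about (397.5,204), (417,208.5), (412.5,228.5) and (393,225). The purple lid is about 0.1 m to the left of it.

Run:
```python
from h import *
from station import *
d=pickle.load(open("c0.pkl","rb"));t=d["top"]
e=ray(t,[(397.6,247.3),(413,186.3)],.094); v=e[1]-e[0]; L=np.hypot(*v[:2]); u=v/L
print("brush",e,L,"origin",e[0]+u*.1,"yaw",np.degrees(np.arctan2(v[1],v[0])))
c=ray(t,[(397.5,204.3),(417.3,208.5),(412.7,228.7),(393.2,225)],.085); lc=c.mean(0)
print("lid",lc,[np.linalg.norm(c[i]-c[i-1]) for i in range(4)]); 
v1=c[0]-c[3]+c[1]-c[2]; ly=np.arctan2(v1[1],v1[0]); print("lid yaw",np.degrees(ly))
H=hsv(t); m=cv2.inRange(H,(10,125,165),(14,160,200))
g=cv2.morphologyEx(m,cv2.MORPH_OPEN,np.ones((3,3),np.uint8))
print("mat",rect(t,blob(m,(212,200,272,260),7),.004))
# IK map
lc[2]=0
mp=np.array([.47,.23,0])
print("tin grasp")
for k in range(4):
  az=ly+k*np.pi/2
  for T in (20,30,40,45,50,60,70):
    z,M=quat(0,np.radians(T),az)
    s=[manip.inverse_kinematics(lc+[0,0,.065]-z*(.003+b),q(M@R.from_euler('z',f,degrees=True).as_matrix())) is not None for b in (0,.1) for f in (0,180)]
    print(k,round(np.degrees(az)),T,s)
print("mat grasp / free")
for azd in range(0,360,30):
  r=[]
  for T in (20,30,40,45,50,60,70):
    z,M=quat(0,np.radians(T),np.radians(azd))
    r.append(''.join(str(int(manip.inverse_kinematics(p+[0,0,.03]-z*.003,q(M@R.from_euler('z',f,degrees=True).as_matrix())) is not None)) for p in (np.array([.47,.23,0]),np.array([.5,-.05,0]),np.array([.6,.1,0])) for f in (0,180)))
  print(azd,r)
```

```text
brush [[ 0.39674448 -0.23722591  0.094     ]
 [ 0.57533606 -0.28745764  0.094     ]] 0.18552137086394951 origin [ 0.49300917 -0.26430189  0.094     ] yaw -15.709484869965975
lid [ 0.48659886 -0.26352293  0.085     ] [np.float64(0.06269975632894433), np.float64(0.05977861725245862), np.float64(0.0614496691706502), np.float64(0.05840261228167544)]
lid yaw -13.827105212671194
mat (array([0.45676636, 0.2336362 , 0.13888304, 0.13862299]), 0.47263303399086)
tin grasp
0 -14 20 [True, True, True, True]
0 -14 30 [True, True, True, True]
0 -14 40 [True, True, True, True]
0 -14 45 [True, True, False, False]
0 -14 50 [False, False, False, False]
0 -14 60 [False, False, False, False]
0 -14 70 [False, False, False, False]
1 76 20 [True, True, True, True]
1 76 30 [True, True, True, True]
1 76 40 [True, True, True, True]
1 76 45 [True, True, True, True]
1 76 50 [True, True, True, True]
1 76 60 [True, True, True, True]
1 76 70 [True, True, True, True]
2 166 20 [True, True, True, True]
2 166 30 [True, True, True, True]
2 166 40 [True, True, True, True]
2 166 45 [True, True, False, False]
2 166 50 [Tru
[... 548 characters left out ...]
1111', '111111', '111111']
90 ['111111', '111111', '111111', '111111', '111111', '111111', '111111']
120 ['111111', '111111', '111111', '111111', '111111', '111111', '111111']
150 ['111111', '111111', '111111', '111111', '111111', '111100', '110000']
180 ['111111', '111111', '111111', '111111', '111100', '110000', '000000']
210 ['111111', '111111', '111111', '111111', '111110', '001100', '001000']
240 ['111111', '111111', '111111', '111111', '111111', '111111', '001100']
270 ['111111', '111111', '111111', '111111', '111111', '111111', '111111']
300 ['111111', '111111', '111111', '111111', '111111', '111111', '111111']
330 ['111111', '111111', '111111', '110011', '110011', '110011', '110011']
```

Run:
```python
from h import *
from station import *
def best(p,az,tilt=0):
    z,M=quat(0,tilt,az); j=np.array(read_joints()); o=[]
    for f in (0,180):
        qq=q(M@R.from_euler('z',f,degrees=True).as_matrix()); s=manip.inverse_kinematics(p,qq)
        if s is not None:o.append((np.abs(np.array(s)-j).max(),f,qq))
    print([(round(a,2),b) for a,b,_ in o]); return min(o,key=lambda a:a[0])[2]
b=np.array([.4930,-.2643]); by=np.radians(-15.7)
manip.grip(.06,30)
P=[*b,.25]; manip.reach(P,best(P,by))
manip.move_straight([*b,.1095],feed=.12)
print("F",read_wrist_force(),read_eef_pos())
manip.grip(.0,30); print("w",read_grip_width(),read_grip_force(),read_wrist_force())
manip.move_straight([*b,.25],feed=.12); print("w",read_grip_width(),read_wrist_force(),read_wrist_torque(),read_t())
for n in("top",):
    c=viewer.read_camera(n);pickle.dump(c,open("c1.pkl","wb"))
    im=cv2.cvtColor(c["pixels"],cv2.COLOR_RGB2BGR)
    cv2.imwrite("pics/top1.png",cv2.resize(im[120:280,240:500],None,fx=3,fy=3))
```

```text
[(np.float64(2.35), 0), (np.float64(1.17), 180)]
F [-0.85295389 -0.57022131  0.29658272] [ 0.49336299 -0.26460534  0.11014073]
w -0.00035685726416047884 0.0 [ 0.29801832 -0.07937618  0.06934535]
w 0.000480093237019398 [-0.47375051 -0.01938429 -0.72119681] [-0.01052665  0.02315713 -0.04631987] 6.9167
```

View pics/top1.png

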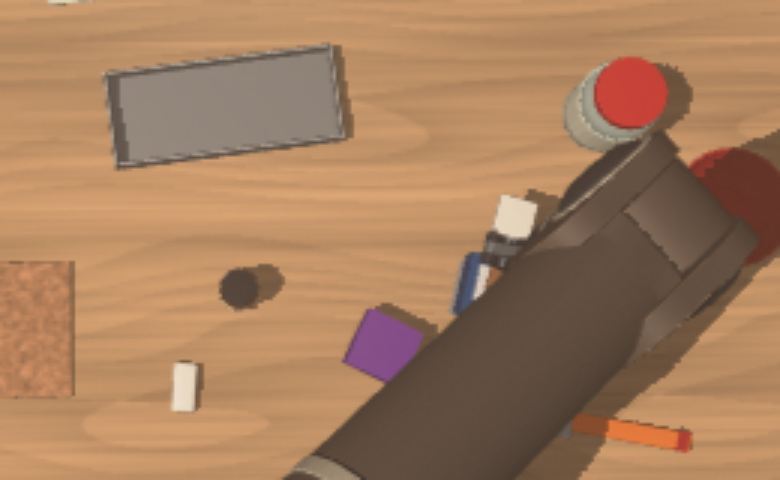

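The cropped picture shows the brush still lying on the tin at about (510,240), so the fingers closed above the handle. I'll go down by touch with a narrow opening.

Run:
```python
from h import *
from station import *
b=np.array([.4930,-.2643])
manip.grip(.036,30)
manip.move_straight([*b,.125],feed=.15)
r=manip.move_straight([*b,.093],feed=.02,until_force=3)
p=read_eef_pos(); print(r,p,read_wrist_force(),read_wrist_torque())
if r: manip.move_straight([*b,p[2]+.002],feed=.02)
print(read_wrist_force(),read_grip_width(),read_t())
manip.grip(.0,30); print("w",read_grip_width(),read_grip_force(),read_wrist_force())
```

```text
False [ 0.49305865 -0.26430788  0.09308533] [ 0.28899221 -0.37884559  0.65969865] [ 0.02879785  0.02055122 -0.01332807]
[ 0.28899221 -0.37884559  0.65969865] 0.03615297377470424 10.1333
w -6.595902757257371e-05 0.0 [-0.18143688 -0.38424129 -0.25481728]
```

Run:
```python
from h import *
from station import *
pr=lambda c,p: cv2.projectPoints(np.array(p,float).reshape(-1,1,3),np.array(c["rvec"]),np.array(c["tvec"]),c["intrinsics"],None)[0].reshape(-1,2)
print(read_eef_pos(),R.from_quat(read_tcp_rot(),scalar_first=True).as_matrix())
tip=np.array(read_eef_pos())-[0,0,.022]
for n in("scene","top"):
    c=viewer.read_camera(n);p=pr(c,[[0,0,0],[0,0,.1],tip,[.493,-.264,.085],[.487,-.2635,0]]);print(n,p.round(1))
    im=cv2.cvtColor(c["pixels"],cv2.COLOR_RGB2BGR)
    pickle.dump(c,open(f"c2{n}.pkl","wb"))
    if n=="scene":
        x,y=(p[2]).astype(int)
        cr=im[y-50:y+40,x-60:x+60]; print(x-60,y-50); cv2.imwrite("pics/scene2.png",cv2.resize(cr,None,fx=6,fy=6,interpolation=cv2.INTER_CUBIC))
```

```text
[ 0.49300392 -0.26430685  0.09301407] [[ 9.62695978e-01 -2.70585392e-01  1.99906362e-05]
 [-2.70585392e-01 -9.62695978e-01 -2.42280679e-05]
 [ 2.58006663e-05  1.79150894e-05 -1.00000000e+00]]
scene [[391.8 103.9]
 [395.4  81.4]
 [258.8 156.7]
 [258.1 153.7]
 [263.6 170.4]]
198 106
top [[317.5 380. ]
 [317.7 389.6]
 [404.5 214.7]
 [405.3 214.4]
 [400.2 218.1]]
```

View pics/scene2.png

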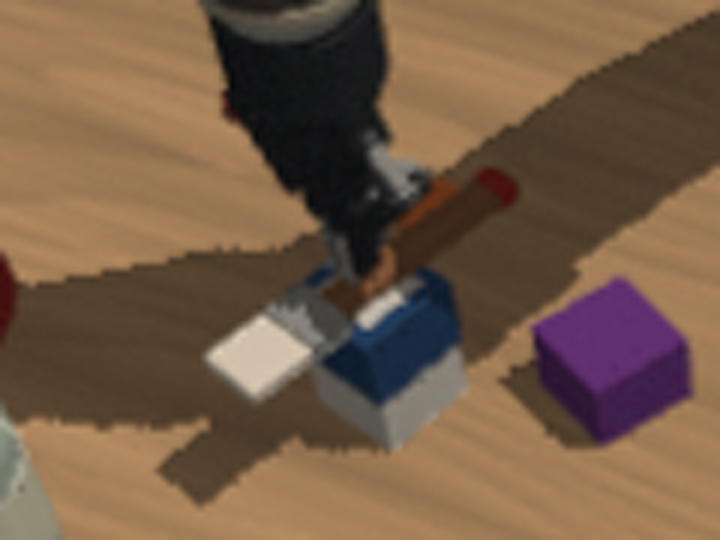

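The picture shows the closed fingertips ending at about crop (355,275), just above the handle. They stand higher than the nominal tip offset suggests, so I'll keep descending with force guarding.

Run:
```python
from h import *
from station import *
b=np.array([.4930,-.2643])
manip.grip(.036,30)
r=manip.move_straight([*b,.066],feed=.02,until_force=3)
p=read_eef_pos(); print(r,p,read_wrist_force(),read_wrist_torque())
if r: manip.move_straight([*b,p[2]+.0015],feed=.02)
manip.grip(.0,30); print("w",read_grip_width(),read_grip_force(),read_wrist_force(),read_eef_pos(),read_t())
```

```text
True [ 0.49298003 -0.26430109  0.07710899] [-0.54196816  0.81078059  6.75375202] [0.16575862 0.25997621 0.08119255]
w 0.019183242730984013 29.95226740837097 [ 0.31579883 -0.03717553 -0.15933365] [ 0.49298459 -0.26428678  0.07852976] 12.4667
```

Run:
```python
from h import *
from station import *
b=np.array([.4930,-.2643]); by=np.radians(-15.7)
manip.move_straight([*b,.23],feed=.15); print("w",read_grip_width(),read_grip_force(),read_wrist_force())
ty=np.radians(-83.25); j=np.array(read_joints()); o=[]
M0=R.from_quat(read_tcp_rot(),scalar_first=True).as_matrix()
for yaw in (ty,ty+np.pi):
    u=np.array([np.cos(yaw),np.sin(yaw)]); p=np.array([.6843,.0027])+.005*u
    M=R.from_euler('z',yaw-by).as_matrix()@M0
    s=manip.inverse_kinematics([*p,.2],q(M))
    if s is not None:o.append((np.abs(np.array(s)-j).max(),p,q(M),yaw))
print([(x[0],x[3]) for x in o])
_,p,Q,_=min(o,key=lambda a:a[0])
manip.reach([*p,.2],Q); print("w",read_grip_width(),read_t())
manip.move_straight([*p,.03],feed=.15)
manip.wait(.1);print(read_wrist_force())
r=manip.move_straight([*p,-.012],feed=.02,until_force=3)
print(r,read_eef_pos(),read_wrist_force(),read_grip_width(),read_t())
```

```text
w 0.019184983487982966 29.834079444408417 [-0.54032564 -0.27477624 -1.83204155]
[(np.float64(1.4472910345721512), np.float64(-1.4529866022852793)), (np.float64(1.2534883830031056), np.float64(1.6886060513045138))]
w 0.0188485025246837 14.8833
[ 0.63477076  0.3966693  -0.41984276]
True [ 0.68366497  0.00768598 -0.00243847] [-0.43791415  0.23779031  5.64020703] 0.01907237181675107 17.7333
```

Run:
```python
from h import *
from station import *
p=read_eef_pos()
manip.grip(.045); manip.move_straight([p[0],p[1],.16],feed=.15)
# go to tilted pre-grasp at the tin, az=76 deg
ly=np.radians(-13.8); az=ly+np.pi/2
z,M=quat(0,np.radians(45),az); lc=np.array([.4866,-.2635,.065]); P=lc-z*.10
j=np.array(read_joints());o=[]
for f in(0,180):
    Q=q(M@R.from_euler('z',f,degrees=True).as_matrix()); s=manip.inverse_kinematics(P,Q)
    if s is not None:o.append((np.abs(np.array(s)-j).max(),f,Q,np.round(s,2)))
for a in o:print(a[0],a[1],a[3])
manip.move_straight([.6,-.1,.25],feed=.3)
_,f,Q,_=min(o,key=lambda a:a[0]); manip.reach(P+[0,0,.06],Q); manip.grip(0)
print(read_eef_pos(),read_t())
ims=[]
for n in("scene","top"):
    c=viewer.read_camera(n);pickle.dump(c,open(f"c3{n}.pkl","wb"))
    im=cv2.cvtColor(c["pixels"],cv2.COLOR_RGB2BGR)
    pr=lambda p: cv2.projectPoints(np.array(p,float).reshape(-1,1,3),np.array(c["rvec"]),np.array(c["tvec"]),c["intrinsics"],None)[0].reshape(-1,2)
    e=np.array(read_eef_pos()); w=pr([e,e+z*.022,e-z*.008,e+z*.022+[0,0,.03]]);print(n,w.round(1))
    x,y=w[0].astype(int); cr=im[max(y-55,0):y+55,x-60:x+60]; print(x-60,y-55)
    ims.append(cv2.resize(cr,(480,440),interpolation=cv2.INTER_CUBIC))
    if n=="top": cv2.imwrite("pics/top3.png",np.vstack([im[120:290,220:500]]))
cv2.imwrite("pics/tip3.png",cv2.resize(np.hstack(ims),(800,367)))
```

```text
2.194746969052051 0 [ 0.4   0.9   0.82  1.57 -1.    1.76 -1.89]
1.0235944600260338 180 [ 0.59  0.79  0.47  1.55 -0.84  1.59  1.11]
[ 0.46996906 -0.33187622  0.19594867] 21.65
scene [[236.2 114.8]
 [240.9 121.2]
 [234.4 112.5]
 [238.7 113.2]]
176 59
top [[437.9 220.1]
 [431.  219.1]
 [440.5 220.4]
 [433.7 218.5]]
377 165
```

View pics/tip3.png

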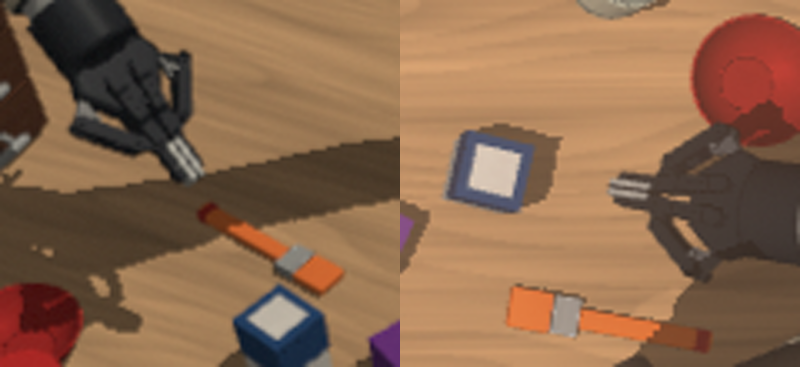

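View pics/top3.png

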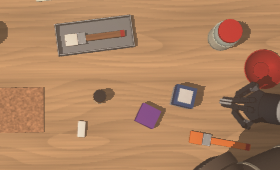

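The pictures show the brush lying flat in the tray. The closed tips are at scene px (233.9,112.4) and top px (439.4,221.4), about 8 mm behind the reported TCP along the tool axis, so I'll put the pad centre about 30 mm behind it. Next I'll grip the lid.

```bash
cat >> h.py <<'E'
G=.030
def pose(p,tilt,az,f):
    z,M=quat(0,np.radians(tilt),az); return np.array(p,float)+z*G, q(M@R.from_euler('z',f,degrees=True).as_matrix()), z
E
python3 - <<'E'
from h import *
from station import *
c=pickle.load(open("c3top.pkl","rb"));H=hsv(c)
w=blob(cv2.inRange(H,(0,0,150),(179,70,255)),(385,200,425,235)); r,a=rect(c,w,.085); print("white",r,a)
m=cv2.inRange(H,(100,45,90),(130,120,255)); k=cv2.inRange(H,(0,0,150),(179,70,255)); r2,a2=rect(c,blob(m|k,(385,200,425,235),3),.085); print("lid",r2,a2)
yaw=((a+45)%90)-45; yaw2=((a2+45)%90)-45; print(yaw,yaw2)
lx,ly=(r[:2]); az=np.radians((yaw+yaw2)/2)+np.pi/2
P,Q,z=pose([lx,ly,.0645],45,az,180)
manip.grip(.085,25)
manip.move_straight(P-z*.09,feed=.1,rotation=Q)
h=manip.move_straight(P,feed=.08,until_force=4); print("hit",h,read_eef_pos(),P,read_wrist_force())
if not h:
    manip.grip(0,25); print("w",read_grip_width(),read_grip_force(),read_wrist_force(),read_wrist_torque())
pickle.dump((lx,ly,az,P),open("g.pkl","wb")); print(read_t())
E
```

```text
white [ 0.48953976 -0.26300604  0.03959534  0.03950077] -14.69903564453125
lid [ 0.48854892 -0.25659793  0.0692865   0.06265628] 77.02918243408203
-14.69903564453125 -12.970817565917969
hit False [ 0.49463162 -0.24306197  0.04358188] [ 0.49461238 -0.24240826  0.0432868 ] [-0.00475482  0.03743887 -0.14989198]
w 0.06002920375974841 25.929516116157174 [ 0.04324352 -1.24246063  2.81841862] [-0.59063422  0.05687651 -0.07508034]
25.2417
```

Run:
```python
from h import *
from station import *
p=np.array(read_eef_pos())
manip.move_straight(p+[0,0,.04],feed=.06); print("w",read_grip_width(),read_wrist_force())
manip.move_straight(p+[0,0,.2],feed=.2); print("w",read_grip_width(),read_wrist_force(),read_t(),read_joints())
j=np.array(read_joints())
for S in ([.43,.42],[.5,.42],[.57,-.1]):
  for A in range(0,360,30):
    r=[]
    for (a,f) in ((A,0),(A+180,0),(A+180,180)):
        for h in (.12,.031):
            P,Q,z=pose([*S,h],45,np.radians(a),f); s=manip.inverse_kinematics(P,Q); r.append(None if s is None else round(float(np.abs(np.array(s)-j).max()),2))
    if None not in r[:2] and (None not in r[2:4] or None not in r[4:6]): print(S,A,r)
c=viewer.read_camera("scene");im=cv2.cvtColor(c["pixels"],cv2.COLOR_RGB2BGR)
cv2.imwrite("pics/scene4.png",cv2.resize(im[60:210,150:350],None,fx=3,fy=3))
```

```text
w 0.059841565724093077 [-0.97319468 -0.32510239 -0.64304654]
w 0.05962514780319858 [ 0.47860692  0.47825978 -1.30955329] 27.0167 [ 0.42553419  0.5770565   0.50762333  1.63878792 -0.83720996  1.62243955
  0.93379657]
[0.43, 0.42] 0 [2.14, 2.42, 2.88, 2.75, 1.07, 1.07]
[0.43, 0.42] 30 [2.85, 3.07, 2.71, 2.58, 1.15, 1.15]
[0.43, 0.42] 60 [3.09, 3.24, 2.42, 2.31, 1.25, 1.26]
[0.43, 0.42] 90 [3.6, 2.36, 2.25, 2.17, 1.35, 1.35]
[0.43, 0.42] 120 [1.92, 1.79, 2.15, 2.13, 1.56, 1.59]
[0.43, 0.42] 150 [3.0, 2.9, 1.78, 1.85, 1.76, 1.82]
[0.43, 0.42] 180 [2.88, 2.75, 2.14, 2.42, 2.14, 2.42]
[0.43, 0.42] 210 [2.71, 2.58, 2.85, 3.07, 2.85, 3.07]
[0.43, 0.42] 240 [2.42, 2.31, 3.09, 3.24, 3.35, 3.43]
[0.43, 0.42] 270 [2.25, 2.17, 3.6, 2.36, 1.53, 2.68]
[0.43, 0.42] 300 [2.15, 2.13, 1.92, 1.79, 0.91, 0.81]
[0.43, 0.42] 330 [1.78, 1.85, 3.0, 2.9, 0.99, 0.97]
[0.5, 0.42] 0 [2.1, 2.52, 2.83, 2.75, 1.02, 1.03]
[0.5, 0.42] 90 [1.77, 1.57, 2.01, 1.94, 1.38, 1.39]
[0.5, 0.42] 120 [3.29, 1.89, 1.94, 1.92, 1.5, 1.52]
[0.5, 0.42] 150 [3.02, 2.94, 2.21, 1.79, 1.71, 1.76]
[0.5, 0.42] 180 [2.83, 2.75, 2.1, 2.52, 2.1, 2.51]
[0.5, 0.42] 270 [2.01, 1.94, 1.77, 1.57, 1.21, 1.44]
[0.5, 0.42] 300 [1.94, 1.92, 3.29, 1.89, 0.91, 0.85]
[0.5, 0.42] 330 [2.21, 1.79, 3.02, 2.94, 0.97, 0.96]
[0.57, -0.1] 0 [3.12, 3.26, 2.0, 1.99, 0.82, 0.78]
[0.57, -0.1] 30 [2.19, 2.79, 1.7, 1.69, 1.14, 1.11]
[0.57, -0.1] 60 [1.85, 1.77, 1.5, 1.44, 1.46, 1.45]
[0.57, -0.1] 90 [2.95, 2.91, 1.45, 1.35, 1.49, 1.48]
[0.57, -0.1] 120 [2.61, 2.56, 1.53, 1.79, 1.7, 1.79]
[0.57, -0.1] 150 [2.4, 2.3, 2.77, 2.99, 2.77, 2.99]
[0.57, -0.1] 180 [2.0, 1.99, 3.12, 3.26, 3.31, 3.4]
[0.57, -0.1] 210 [1.7, 1.69, 2.19, 2.79, 2.79, 3.2]
[0.57, -0.1] 240 [1.5, 1.44, 1.85, 1.77, 0.78, 0.98]
[0.57, -0.1] 270 [1.45, 1.35, 2.95, 2.91, 0.24, 0.34]
[0.57, -0.1] 300 [1.53, 1.79, 2.61, 2.56, 0.28, 0.4]
[0.57, -0.1] 330 [2.77, 2.99, 2.4, 2.3, 0.5, 0.53]
```

View pics/scene4.png

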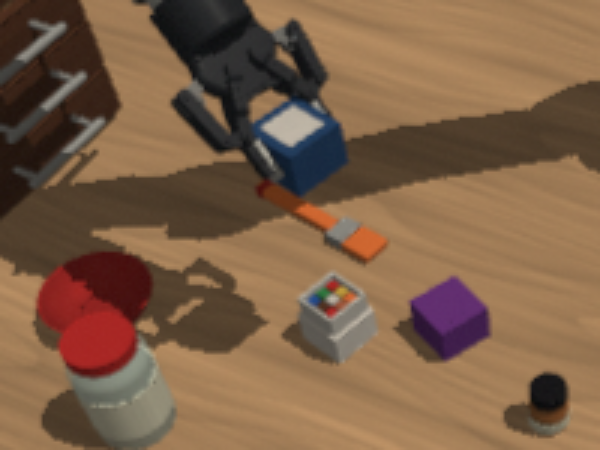

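The picture shows the lid held at (300,145) and the open tin undisturbed at (338,315). I'll take the lid to the empty area beyond the mat and lay it on its side there.

Run:
```python
from h import *
from station import *
S=[.43,.42];A=np.radians(300)
P,Q,z=pose([*S,.032],45,A,0)
manip.reach(P+[0,0,.2],Q); print("w",read_grip_width(),read_eef_pos(),read_t())
manip.move_straight(P+[0,0,.03],feed=.2); manip.wait(.1)
r=manip.move_straight(P-[0,0,.012],feed=.02,until_force=3); e=np.array(read_eef_pos())
print(r,e-P,read_wrist_force(),read_wrist_torque(),read_grip_width(),read_t())
c=viewer.read_camera("scene");im=cv2.cvtColor(c["pixels"],cv2.COLOR_RGB2BGR)
x,y=cv2.projectPoints(np.array([[*S,.03]]),c["rvec"],c["tvec"],c["intrinsics"],None)[0].reshape(2).astype(int)
print(x-70,y-60);cv2.imwrite("pics/scene5.png",cv2.resize(im[y-60:y+60,x-70:x+70],None,fx=4,fy=4,interpolation=cv2.INTER_CUBIC))
```

```text
w 0.06007604967619536 [0.44193276 0.39989932 0.21106182] 29.4833
True [1.86525332e-04 9.45123769e-05 7.14878398e-04] [0.25545616 2.02152454 3.34900178] [0.39488113 0.18279016 0.13413442] 0.05986863147445452 31.95
412 169
```

View pics/scene5.png

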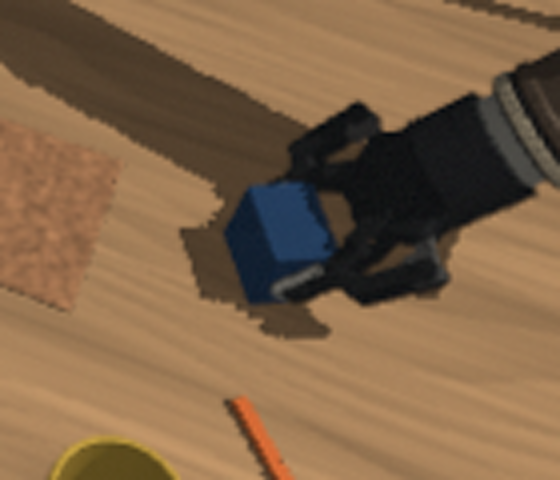

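Run:
```python
from h import *
from station import *
print(R.from_quat(read_tcp_rot(),scalar_first=True).as_matrix().round(2),np.round(read_joints(),2))
for n in ("scene",):
    c=viewer.read_camera(n);H=hsv(c)
    for y in range(212,248,3): print(y,' '.join(f"{a[0]},{a[1]},{a[2]}" for a in H[y,466:500:3]))
```

```text
[[-0.35  0.87  0.35]
 [ 0.61  0.5  -0.61]
 [-0.71  0.   -0.71]] [-1.29  0.9   0.18  1.6   0.52  1.21 -0.94]
212 15,120,83 15,118,82 15,116,81 15,114,83 15,117,83 15,113,77 45,24,21 135,22,23 90,38,20 60,11,24 110,38,20 120,14,18
215 15,115,82 16,117,83 15,121,82 114,36,71 107,96,74 107,144,83 107,157,94 107,160,75 108,140,31 105,26,20 120,14,18 110,35,22
218 15,119,114 15,116,81 9,35,51 107,156,77 107,151,93 107,155,94 108,156,95 107,160,86 106,166,46 15,115,82 15,117,83 90,27,19
221 15,117,137 15,114,83 108,166,46 106,167,52 107,160,94 106,160,94 107,158,95 107,156,93 107,149,48 15,104,76 15,118,82 14,107,55
224 16,116,77 111,43,42 107,166,46 107,153,45 107,156,93 107,159,93 107,158,92 107,159,93 107,154,86 109,89,46 15,114,83 16,114,76
227 16,118,82 107,155,46 105,174,47 106,154,48 107,162,74 107,155,94 107,161,92 107,159,93 107,157,94 106,169,83 15,115,82 16,77,43
230 15,115,80 108,111,46 106,165,48 107,153,50 107,160,51 107,154,93 107,161,92 107,159,93 107,157,94 107,154,48 12,28,45 130,45,17
233 15,113,79 14,94,68 106,165,48 107,168,47 107,154,48 106,158,87 106,154,88 107,158,84 107,155,84 106,160,67 80,33,23 0,0,25
236 15,115,82 14,113,81 108,149,48 108,154,48 106,168,44 108,162,52 107,160,51 107,47,49 21,21,87 0,0,24 120,9,27 105,20,26
239 15,116,81 15,119,75 106,83,46 108,154,48 108,155,51 30,4,60 19,21,95 25,22,70 120,24,21 110,36,21 120,11,24 105,19,27
242 15,114,87 16,119,86 14,103,72 107,166,43 107,166,46 20,11,71 135,21,24 105,22,23 165,21,24 15,114,103 15,116,169 8,33,31
245 16,115,166 16,118,167 15,114,85 14,68,64 16,94,68 15,118,80 16,117,76 15,115,82 15,119,172 15,117,172 15,118,169 15,118,166
```

The picture shows the lid standing on a side at (280,240): the top face is 45 mm along the tool direction, the closed top faces the gripper and the opening faces left. I'll release it, back off, measure it from above and regrip from the rim side.

Run:
```python
from h import *
from station import *
A=np.radians(300); z,_=quat(0,np.radians(45),A)
e=np.array(read_eef_pos()); manip.grip(.085); manip.move_straight(e-z*.1,feed=.15); manip.move_straight(e-z*.1+[0,0,.1],feed=.3)
P0,Q0,z0=pose([.43,.42,.031],45,A+np.pi,180)
manip.reach(P0-z0*.1+[0,0,.1],Q0); print(read_t())
c=viewer.read_camera("top"); H=hsv(c)
m=cv2.inRange(H,(100,60,40),(130,255,255))
x,y=cv2.projectPoints(np.array([[.43,.42,.06]]),c["rvec"],c["tvec"],c["intrinsics"],None)[0].reshape(2).astype(int)
cnt=blob(m,(x-25,y-25,x+25,y+25)); print(rect(c,cnt,.06),np.array([x,y]))
im=cv2.cvtColor(c["pixels"],cv2.COLOR_RGB2BGR); cv2.imwrite("pics/top6.png",cv2.resize(im[y-45:y+45,x-60:x+60],None,fx=5,fy=5,interpolation=cv2.INTER_CUBIC)); print(x-60,y-45)
```

```text
35.0417
(array([0.42944461, 0.41764539, 0.05792237, 0.04289698]), 30.205368041992188) [174 238]
114 193
```

View pics/top6.png

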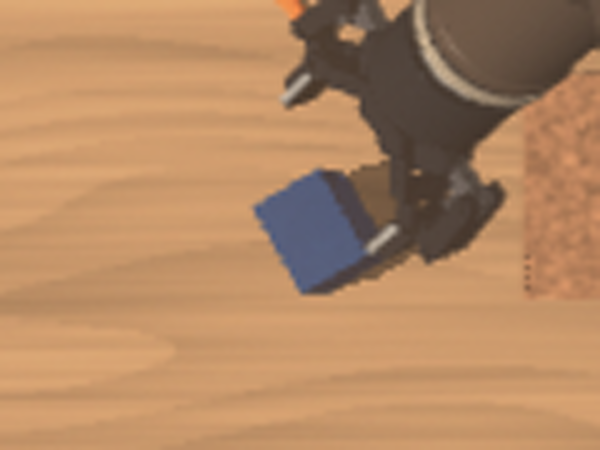

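The picture (my tenth and last view) shows the lid on its side at about (315,232), with the open gripper now on the opening side. I'll regrip it now.

Run:
```python
from h import *
from station import *
az=np.radians(120.2); zl=np.array([np.cos(az),np.sin(az),0]); c=np.array([.4294,.4176,.031])
P,Q,z=pose(c-.0045*zl,45,az,180)
manip.move_straight(P-z*.09,feed=.15,rotation=Q)
h=manip.move_straight(P,feed=.08,until_force=4); print("hit",h,read_eef_pos()-P,read_wrist_force())
if h: raise SystemExit
manip.grip(0,25); print("w",read_grip_width(),read_grip_force(),read_wrist_force(),read_wrist_torque())
manip.move_straight(P+[0,0,.2],feed=.15); print("w",read_grip_width(),read_wrist_force(),read_t())
j=np.array(read_joints())
for d in range(0,360,15):
    r=[]
    for k in (.2,0,):
        p,qq,zz=pose([.4568,.2336,.031+k],45,np.radians(d+.5),0); s=manip.inverse_kinematics(p,qq); r.append(None if s is None else round(float(np.abs(np.array(s)-j).max()),2))
    if None not in r: print(d,r)
```

```text
hit False [ 0.00066383 -0.00030292  0.00024875] [-0.8609877   0.03592637 -0.35900189]
w 0.05994753679625336 18.39716613292694 [ 1.13792025 -2.56949026  4.64989015] [-0.35051588 -0.27568103 -0.00453397]
w 0.05968890213762647 [-0.63345679 -0.53410203 -1.20648337] 39.1
0 [2.22, 2.88]
75 [3.33, 2.47]
90 [3.08, 1.78]
105 [2.9, 2.23]
120 [2.77, 2.48]
135 [2.65, 2.37]
150 [2.52, 2.3]
165 [2.39, 2.21]
180 [2.26, 2.11]
195 [2.12, 2.0]
210 [1.96, 1.88]
225 [1.81, 1.76]
240 [1.68, 1.66]
255 [1.57, 1.58]
270 [1.48, 1.51]
285 [1.4, 1.47]
300 [1.52, 1.48]
315 [1.67, 1.64]
330 [1.83, 1.92]
345 [2.0, 2.79]
```

Run:
```python
from h import *
from station import *
P,Q,z=pose([.4568,.2336,.031],45,np.radians(270.5),0)
manip.reach(P+[0,0,.2],Q); print("w",read_grip_width(),read_t())
manip.move_straight(P+[0,0,.025],feed=.2); manip.wait(.15)
r=manip.move_straight(P-[0,0,.008],feed=.015,until_force=2.5)
print(r,read_eef_pos()-P,read_wrist_force(),read_wrist_torque(),read_grip_width(),read_t())
```

```text
w 0.05978549349034047 40.425
True [ 1.34138387e-04 -2.14841430e-05  1.37414327e-03] [1.39481665 1.26470581 4.12416493] [ 0.35670364 -0.06526085  0.11681131] 0.0598447764165226 43.05
```

Run:
```python
from h import *
from station import *
z,_=quat(0,np.radians(45),np.radians(270.5))
e=np.array(read_eef_pos()); manip.grip(.063); manip.wait(.2); manip.grip(.085)
manip.move_straight(e-z*.09,feed=.1); manip.move_straight(e-z*.12+[0,.0,.12],feed=.25); print(read_t())
c=viewer.read_camera("top"); H=hsv(c)
m=cv2.inRange(H,(100,40,40),(150,255,255)); w=cv2.inRange(H,(0,0,110),(179,75,255))
x,y=cv2.projectPoints(np.array([[.4568,.2336,.049]]),c["rvec"],c["tvec"],c["intrinsics"],None)[0].reshape(2).astype(int); b=(x-18,y-18,x+18,y+18); print(x,y)
print("outer",rect(c,blob(m|w,b,3),.049)); print("white",rect(c,blob(w,b),.008))
print("tin/neck",rect(c,blob(cv2.inRange(H,(0,0,120),(179,75,255)),(385,200,425,235),9),.064))
for yy in range(y-14,y+15,4): print(' '.join(f"{a[0]},{a[1]},{a[2]}" for a in H[yy,x-14:x+15:3]))
m=cv2.inRange(H,(0,0,0),(179,100,255)); t=cv2.inRange(H,(11,130,100),(13,150,175))
print("brush red", np.argwhere(cv2.inRange(H,(0,150,100),(6,255,255))[130:180,270:360]>0).mean(0)+[130,270])
```

```text
45.6083
238 228
outer (array([0.45371838, 0.22827629, 0.04858591, 0.04204343]), 0.1547294557094574)
white (array([0.45512799, 0.23443648, 0.04993037, 0.04320685]), 0.1547216922044754)
tin/neck (array([ 0.48687753, -0.25610446,  0.06262463,  0.05911627]), 75.32502746582031)
13,122,111 12,122,107 13,123,104 13,118,108 12,119,109 13,117,105 12,120,104 12,119,109 13,119,107 13,119,107
13,121,110 12,122,113 12,122,111 13,120,100 12,119,107 12,121,114 13,119,103 13,122,113 13,121,116 13,118,102
13,122,109 13,122,107 170,33,70 13,45,129 13,45,129 13,46,128 14,43,129 14,46,128 5,17,90 13,103,99
13,121,105 13,122,109 173,29,70 13,47,130 13,47,130 13,46,128 14,47,131 12,45,131 176,20,91 13,103,94
12,129,164 13,121,110 170,33,70 12,45,130 13,47,130 14,47,129 12,45,130 13,47,131 176,20,91 13,103,94
12,129,190 13,130,176 173,33,70 13,45,129 12,45,130 13,45,129 13,49,131 14,47,130 0,17,90 11,89,92
12,131,195 12,130,181 171,36,71 14,48,127 13,47,129 13,47,129 14,47,130 13,47,130 160,19,79 12,90,88
12,130,171 12,129,162 12,130,177 12,130,177 12,130,175 12,131,181 12,130,178 12,129,180 12,130,188 13,120,106
brush red [152.72 341.72]
```

```bash
python3 -c "
from station import *
manip.wait(.3);print(read_wrist_force(),ticket.close_job(),read_t())"
```

```text
the job is handed in; nothing more can be done
the job is handed in; nothing more can be done
```

The brush is flat in the tray, the lid is open side up within about 2 mm of the mat's centre, the tin stands open where it was, and the job was handed in at about 46 s.

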